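# Set the length stop of the rod-cutting jig and feed the rod up to it

### The arm

A 6-joint arm with a two-finger parallel gripper is mounted at the origin on a cart in front of the work surface, level with it; the furniture and walls round the work are solid. World frame = base frame: x ahead of the robot, y to its left, z up, the work surface at z = 0. Lengths are in m, angles in rad, forces in N, time in s.
With the tool pointing down it reaches from about 0.25 to 0.775 m from the base axis. Payload 4 kg.
Tool frame: the origin (TCP) lies midway between the tips of the shut fingers; the grasp point (between the pads) lies 19 mm behind it (manip.pinch_z is the distance from the TCP to the grasp point, in m); z points along the fingers, y is the line along which they close (so a half turn about z gives the same grasp; the last joint's range is limited). The gripper opens to 85 mm and grips with 20 to 120 N. Pads are 22 mm wide; open, the fingers measure 114 mm over their backs; the gripper's body (76 mm by 85 mm) begins 54 mm behind the grasp point. The pads swing forward as they close: fully open they stand 13 mm farther back than shut.
Start: joints at [-1.242, 0.087, 1.371, -0, 1.684, -0.103], TCP at [0.23, -0.5, 0.231] pointing down, gripper open.
Joint ranges: [-3.1, 3.1], [-0.76, 2.03], [0.27, 2.55], [-1.08, 4.22], [0.17, 2.65], [-2.57, 2.57]. Speed limits (rad/s): [2.79, 2.79, 3.14, 3.14, 3.14, 3.14].

### API

Orientations are given as a 3x3 rotation matrix whose columns are the frame's x, y, z axes.
In Python, from rig import status, imaging, job, manip gives the robot as it stands.
- The arm moves only by the shell command python3 -m crank 'ROWS' [FORCE]. ROWS is JSON, a list of rows, each a list of 5 numbers: the gripper command: -1 is fully open, 1 is shut, values between are in proportion, then the shift along the tool's x, y, z in mm, then the turn about the tool's z in degrees. In form: [[grip, x, y, z, roll], ...]. A call has 1 to 5 rows; each row is the pose to reach, as a shift and turn from the pose commanded when the call began, along the tool's axes at that moment; what a row does not reach only later rows make up. A row lasts 1/10 s, in which the tool goes at most 50 mm and 8.59 degrees, less where a joint would pass 70% of its speed; a pose out of reach is approached as far as the arm can. A call with a gripper value outside its range is refused whole. The fingers move at their own pace and stop on an object; FORCE is the grip in N (left out, the last holds). Time passes only in rows, so rows that repeat a pose let the fingers close. It gives the time, the measured TCP pose, the force, the opening and the grip force at its end, in the units of the state.
- status.get_state(): the state, without advancing time (a new reading comes with each control period).
- imaging.read_camera(name): name is "scene" or "side" or "wrist"; returns the picture (400x640x3 uint8, blue, green, red); there is no depth.
- imaging.camera_model(name): a dict with "camera_matrix" (3x3 intrinsics, pixels), "xyz" and "orientation" of the camera in the world. Camera axes: x right, y down, z forward; pixel columns grow to the right and rows downward; lengths in m; the calibration is good to about 2 mm. The wrist camera is an equidistant fisheye: a pixel r from the principal point sees the ray r / f radians off the axis. A picture is of the moment at which its call begins: read the wrist's pose just before it. camera_model takes no time and is no camera call; for the wrist camera it gives the pose at the moment of the call.
- job.hand_in(): hands the job in; it is judged then, once.
The state is a dict: "t": time; "joints": joint angles; "dq": joint speeds; "joint_efforts": joint torques, N m; "tool_pos": TCP position; "orientation": TCP orientation; "contact_force": force on the tool from outside, world axes, zero at the start; "wrist_torque": the same for the moment, N m; "finger_gap": finger opening in m; "grasp_force": force on a finger pad.
Only numpy, scipy, OpenCV 4.12 (cv2) and the standard library are available. Lean on these libraries where they do the work, as an engineer would, in place of code of your own. Each camera call takes 0.05 s, during which the arm holds its last target. There are 200 camera calls.

### The job

Make the glass-rod cutting jig ready for the next cut with a fingertip only; pinch and lift nothing. First push the dial's upright peg counterclockwise until the line on the dial meets the line on the small brass marker on the scale, which runs the steel stop pin out to the wanted length. Then push the short glass rod gently along its groove until its far end rests against the stop pin, so gently that the pin and dial do not shift, and leave the marker and the things lying about as they are.

Things in the scene. Friction and masses are not known exactly. Their poses are not given: they have to be found in the camera images.
- jig: rod-cutting jig fixed to the bench: grey plate 215 x 100 mm (x -120 to +95 mm, top 14 mm high) with an aluminium V groove along its x axis (x -110 to +50 mm, y = 0, walls 29 mm high and 16 mm to either side) and a round dial housing of 53 mm radius at x = +100 mm, y = 0. Origin on the bench under the plate; its x axis points along the groove to the dial, z up. The parked scoring arm beside the groove (y = -31 mm) is 28 mm high.
- dial (a joint): angle of the dial (rad, 0 to 3.6), growing counterclockwise seen from above. Starts between 0.1 and 0.7. Flat aluminium disc of 40 mm radius on a vertical axis, top face 58 mm above the bench, with a black index line and, opposite to it, an upright black peg. Stays where it is left: it takes about 0.12 N m to turn (4 N at the peg), either way. A rack drives the stop pin out of the housing by 12 mm per rad, and a push of about 10 N on the pin would turn the dial back.
- dial_axis (a point): centre of the dial's top face, on its axis, 58 mm above the bench.
- dial_peg (a point): foot of the peg, on its centre line, 29 mm from the dial's axis; the peg is 13 mm thick and stands 28 mm above the dial's top face (to 86 mm above the bench). A small cap at the dial's centre is 6.5 mm high, 22 mm across.
- dial_mark (a point): outer end of the dial's index line, 41 mm from the axis, opposite to the peg.
- marker (a joint): dial angle (rad) at which the dial's line meets the marker's line; between 1.3 and 3.1. The marker is held by light friction and must not be shifted.
- marker_line (a point): inner end of the line on the brass marker (10 mm wide, 13 mm long, on the scale ring just outside the dial, its top 5 mm below the dial's top face), 41 mm from the dial's axis: dial_mark comes over it when the dial is set.
- stop: steel stop pin, 16 mm thick, that comes out of the dial housing along the groove, its axis 32 mm above the bench. Origin in the centre of its free end; axes as the jig's. Never to be pushed by hand.
- stop_face (a point): centre of the stop pin's flat free end, which looks to the jig's -x. Axes as the jig's.
- rod: solid glass rod, 16 mm thick and 80 mm long, about 40 g, lying in the V groove, its axis 32 mm above the bench, so that it stands out above the groove's walls by 11 mm. Origin at its middle; x along it, towards the stop. Slides easily; starts 28 to 63 mm short of where it must go.
- rod_near (a point): centre of the rod's near flat end, away from the stop, where it is pushed; at the start it lies between 10 mm outside the groove's open end and 2 mm inside it.
- rod_far (a point): centre of the rod's far flat end, towards the stop.
- bead_a: bystander: round glass bead 25 mm across, 8 mm high, lying on the jig's plate on the +y side of the groove.
- bead_b: bystander: round glass bead 27 mm across, 9 mm high, on the plate beside the other, nearer the dial.
- frit_jar: bystander: little screw-lid jar, 49 mm across, 56 mm high, on the bench to the right of the jig.
- marver: bystander: black graphite block 50 x 50 x 18 mm on the bench.
- tweezers: bystander: steel tweezers 125 mm long, on the bench to the right of the jig.
- carry_case: fixed obstacle: moulded grey-brown case, 204 x 180 mm, 121 mm high, its raised handle up to 190 mm; stands close to the right of the dial. Origin under its middle.
- carousel: fixed obstacle: round wire jar carousel, 250 mm across, 360 mm high, far right of the jig; the arm must go round or over it. Origin under its middle.

How it is judged:
By the outcome, as a careful person would: the job done as asked, in the order asked, and still so for the second after the job is handed in, with the robot touching nothing.
It also fails if it takes over 51 s, if anything falls off the work surface, if the arm or the gripper's body presses on something with over 40 N, if the wrist force passes 120 N, or if a joint passes its speed limit or range.

## Working session

There is one attempt and no reset: what is moved stays moved. The work goes in short steps, Python scripts to look and compute and a shell command to move; the robot and the scene stay as the last step left them, time stands still between calls to the robot, and variables do not carry over. Pictures are saved under pics/ and viewed, at most 10 in all, crops included, and the job is handed in when it is done.

```bash
mkdir -p pics; ls
python3 - <<'E'
from rig import status, imaging, job, manip
import cv2
s=status.get_state();print(s)
for n in("scene","side"):
    cv2.imwrite(f"pics/{n}0.png",imaging.read_camera(n)); print(n,imaging.camera_model(n))
print(imaging.camera_model("wrist"))
E
```

```text
pics
{'t': 0.0, 'joints': array([-1.24213331e+00,  8.79556499e-02,  1.37229443e+00, -1.43344443e-05,
        1.68359282e+00, -1.03060809e-01]), 'dq': array([ 8.64623028e-05,  1.03955487e-03,  7.98274590e-04, -1.68814386e-03,
       -6.88721376e-04,  1.67836530e-03]), 'joint_efforts': array([-1.05036335e-03, -3.51867700e+01, -3.13276148e+01, -2.04330963e-04,
        1.08828378e-02, -9.41481431e-06]), 'tool_pos': array([ 0.22998644, -0.49904589,  0.23011839]), 'orientation': array([[ 9.08246536e-01,  4.18434800e-01, -7.39809515e-04],
       [ 4.18435398e-01, -9.08244076e-01,  2.12520025e-03],
       [ 2.17330134e-04, -2.23976826e-03, -9.99997468e-01]]), 'contact_force': array([ 0.34985417,  0.27848795, -0.12347821]), 'wrist_torque': array([-0.0221651 , -0.03388426,  0.04873123]), 'grasp_force': 0.0, 'finger_gap': 0.08532630191901892}
scene {'camera_matrix': array([[411.04825236,   0.        , 322.66168294],
       [  0.        , 411.04825236, 200.08759833],
       [  0.        ,   0.        ,   1.        ]]), 'xyz': array([0.20026227, 0.52752839, 0.73597691]), 'orientation': array([[-0
[... 218 characters left out ...]
  0.        , 365.56913188, 198.03226626],
       [  0.        ,   0.        ,   1.        ]]), 'xyz': array([-0.0877593 ,  0.12801186,  0.64614935]), 'orientation': array([[-0.16228891, -0.67026773,  0.72415708],
       [-0.98652378,  0.12569266, -0.10474819],
       [-0.0208119 , -0.73139765, -0.68163358]])}
{'camera_matrix': array([[309.70691629,   0.        , 323.93704967],
       [  0.        , 309.70691629, 200.00188875],
       [  0.        ,   0.        ,   1.        ]]), 'xyz': array([ 0.29745402, -0.46865535,  0.37281354]), 'orientation': array([[ 0.41838396, -0.86859286, -0.26552082],
       [-0.90826806, -0.40074859, -0.12020686],
       [-0.00199628,  0.29145671, -0.95658194]])}
```

View pics/scene0.png

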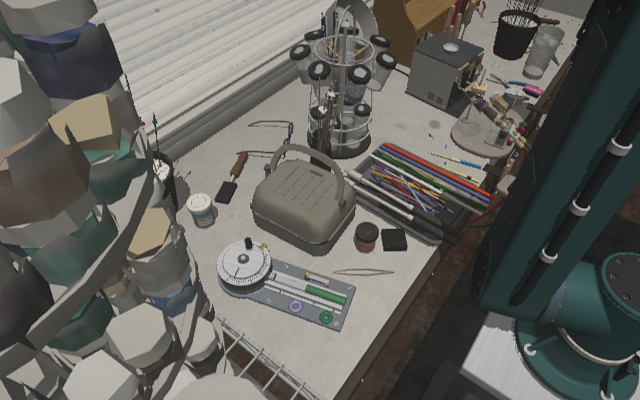

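View pics/side0.png

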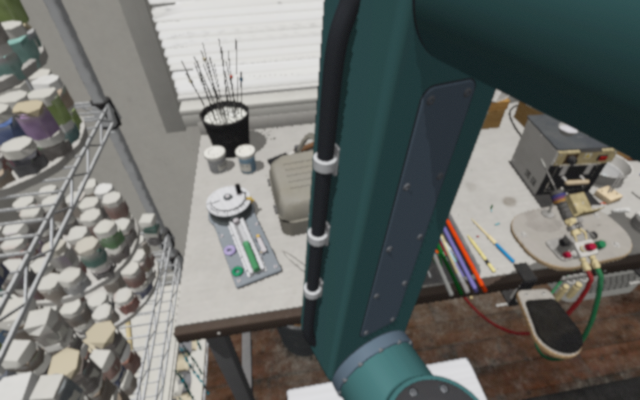

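The scene view shows the dial at about (245,262), with the peg near (249,243), brass near (264,246) and the green-looking rod at (325,293). I'll enlarge it.

```bash
cat > h.py <<'E'
import numpy as np, cv2
from rig import status, imaging
def ray(n,u,v,m=None):
    m=m or imaging.camera_model(n); K=m["camera_matrix"]
    d=np.array([(u-K[0,2])/K[0,0],(v-K[1,2])/K[1,1],1.])
    if n=="wrist":
        r=np.hypot(d[0],d[1]); d=np.array([d[0]/r*np.sin(r),d[1]/r*np.sin(r),np.cos(r)]) if r>1e-9 else np.array([0,0,1.])
    return np.array(m["xyz"]),np.array(m["orientation"])@d
def at(n,u,v,z,m=None):
    o,d=ray(n,u,v,m); return o+d*(z-o[2])/d[2]
def proj(n,p,m=None):
    m=m or imaging.camera_model(n); K=m["camera_matrix"]
    c=np.array(m["orientation"]).T@(np.array(p)-m["xyz"])
    if n=="wrist":
        r=np.hypot(c[0],c[1]); t=np.arctan2(r,c[2]); x=c[:2]/r*t
    else: x=c[:2]/c[2]
    return K[0,0]*x+K[:2,2]
E
python3 - <<'E'
from h import *
a=cv2.imread("pics/scene0.png")[225:345,205:365]
cv2.imwrite("pics/scene0c.png",cv2.resize(a,None,fx=5,fy=5,interpolation=cv2.INTER_CUBIC))
E
```

```text
(no output)
```

View pics/scene0c.png

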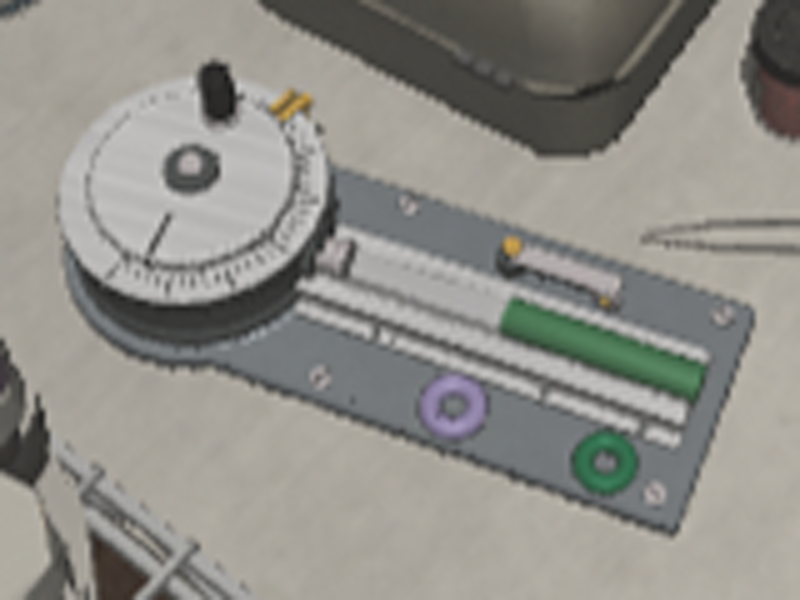

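Crop: cap (190,165), peg foot about (218,118), index line end (147,262), marker about (284,112), rod from (508,318) to (693,380). The plate's near corners are at (752,312) and (675,532).

Run:
```python
from h import *
np.set_printoptions(precision=4,suppress=True)
f=lambda u,v,z:at("scene",205+u/5-.4,225+v/5-.4,z)
P=dict(cap=f(190,160,.0645),pegfoot=f(220,115,.058),pegtop=f(214,72,.086),mark=f(147,262,.058),mk=f(280,115,.053),mk2=f(300,95,.053),c1=f(752,312,.014),c2=f(675,532,.014),rf=f(510,308,.037),rn=f(698,375,.037))
for k,v in P.items(): print(k,v)
mid=(P['c1']+P['c2'])/2; c=P['cap']; ax=(c-mid)[:2]; print('len',np.linalg.norm(ax),'yaw',np.degrees(np.arctan2(ax[1],ax[0])), np.linalg.norm(P['c1']-P['c2']))
for k in('pegfoot','pegtop','mark','mk','mk2'):
    d=(P[k]-c)[:2]; print(k,np.linalg.norm(d),np.degrees(np.arctan2(d[1],d[0])))
d=(P['rf']-P['rn'])[:2]; print('rod',np.linalg.norm(d),np.degrees(np.arctan2(d[1],d[0])))
```

```text
cap [0.5825 0.2537 0.0645]
pegfoot [0.5918 0.2283 0.058 ]
pegtop [0.5915 0.2273 0.086 ]
mark [0.5669 0.294  0.058 ]
mk [0.5756 0.2115 0.053 ]
mk2 [0.5759 0.1993 0.053 ]
c1 [0.3849 0.15   0.014 ]
c2 [0.3567 0.2429 0.014 ]
rf [0.4538 0.217  0.037 ]
rn [0.3803 0.1965 0.037 ]
len 0.2193441500498747 yaw 15.13893370448856 0.09706652337508041
pegfoot 0.02700132043228633 -69.97510422914972
pegtop 0.02786580487258243 -71.195156459078
mark 0.04321817753165932 111.18656699138866
mk 0.04277512267085635 -99.30634816703547
mk2 0.05482093293010547 -96.97387727824193
rod 0.07634453800293828 15.596202368543803
```

Run:
```python
from h import *
np.set_printoptions(precision=3,suppress=True)
g=lambda n,u,v,z:print(n,at("scene",u,v,z))
g('case near corner foot',315,256,0);g('case left foot',252,221,0);g('case right foot',356,213,0)
g('case top corners L',253,190,.11);g('near',318,240,.11);g('right',355,195,.11)
g('handle peak',308,146,.19);g('handleL',258,178,.13);g('handleR',342,195,.12)
g('carousel base near',338,158,0);g('L',308,140,0);g('R',372,140,0)
g('carousel top ring',340,50,.3)
```

```text
case near corner foot [0.498 0.132 0.   ]
case left foot [ 0.67   0.144 -0.   ]
case right foot [ 0.495 -0.021  0.   ]
case top corners L [0.655 0.14  0.11 ]
near [0.471 0.16  0.11 ]
right [0.48  0.022 0.11 ]
handle peak [0.593 0.033 0.19 ]
handleL [0.656 0.121 0.13 ]
handleR [0.496 0.046 0.12 ]
carousel base near [ 0.638 -0.15   0.   ]
L [ 0.745 -0.158  0.   ]
R [ 0.606 -0.267  0.   ]
carousel top ring [ 0.65 -0.15  0.3 ]
```

Case lies at y<0.15, carousel centre is about (0.66,-0.2). Going in round the near side with the gripper shut.

```bash
python3 -m crank '[[1,28,-35,-15,0],[1,57,-71,-35,0],[1,86,-107,-55,0],[1,115,-142,-70,0],[1,143,-178,-70,0]]' ; python3 -m crank '[[1,28,-35,0,0],[1,57,-71,0,0],[1,86,-107,0,0],[1,115,-142,0,0],[1,115,-142,0,0]]'
```

```text
t: 0.6
tool_pos: [0.2862, -0.2769, 0.3036]
orientation: [[0.908, 0.418, 0.003], [0.418, -0.908, -0.003], [0.001, 0.004, -1.0]]
contact_force: [0.7, 0.9, 0.2]
finger_gap: 0.0125
grasp_force: 0.0
t: 1.1
tool_pos: [0.3312, -0.096, 0.3014]
orientation: [[0.904, 0.428, 0.001], [0.428, -0.904, 0.002], [0.002, -0.001, -1.0]]
contact_force: [0.3, -1.0, 0.1]
finger_gap: -0.0002
grasp_force: 0.0
```

```bash
python3 -m crank '[[1,35,-30,0,0],[1,70,-60,0,0],[1,105,-90,10,0],[1,140,-120,20,0],[1,175,-150,30,0]]' ; python3 -m crank '[[1,35,-30,0,0],[1,70,-60,5,0],[1,87,-75,10,4],[1,87,-75,10,8],[1,87,-75,10,8]]'
python3 - <<'E'
from h import *
m=imaging.camera_model("wrist"); a=imaging.read_camera("wrist"); cv2.imwrite("pics/w1.png",a); print(m)
import pickle; pickle.dump(m,open("w1.pkl","wb")); s=status.get_state(); print(s['tool_pos'],s['orientation'],s['joints'])
E
```

```text
t: 1.6
tool_pos: [0.4274, 0.1095, 0.2706]
orientation: [[0.909, 0.418, 0.0], [0.418, -0.909, -0.001], [-0.0, 0.001, -1.0]]
contact_force: [0.6, 0.1, -0.1]
finger_gap: 0.0
grasp_force: 0.0
t: 2.1
tool_pos: [0.4746, 0.2128, 0.2599]
orientation: [[0.957, 0.289, -0.002], [0.289, -0.957, -0.001], [-0.003, 0.001, -1.0]]
contact_force: [-0.6, -0.9, 1.1]
finger_gap: -0.0002
grasp_force: 0.0
{'camera_matrix': array([[309.70691629,   0.        , 323.93704967],
       [  0.        , 309.70691629, 200.00188875],
       [  0.        ,   0.        ,   1.        ]]), 'xyz': array([0.54598165, 0.23410409, 0.40222407]), 'orientation': array([[ 2.88442475e-01, -9.15149729e-01, -2.81605952e-01],
       [-9.57497022e-01, -2.75493358e-01, -8.54567833e-02],
       [ 6.25182662e-04,  2.94286227e-01, -9.55717126e-01]])}
[0.4746022  0.21247155 0.26043178] [[ 9.57349851e-01  2.88927443e-01 -1.48152928e-03]
 [ 2.88926151e-01 -9.57350837e-01 -1.02690870e-03]
 [-1.71504540e-03  5.55058337e-04 -9.99998375e-01]] [ 3.12189985e-01  1.75912676e-02  1.38636087e+00 -5.29737791e-04
  1.73936582e+00  1.58979201e+00]
```

View pics/w1.png

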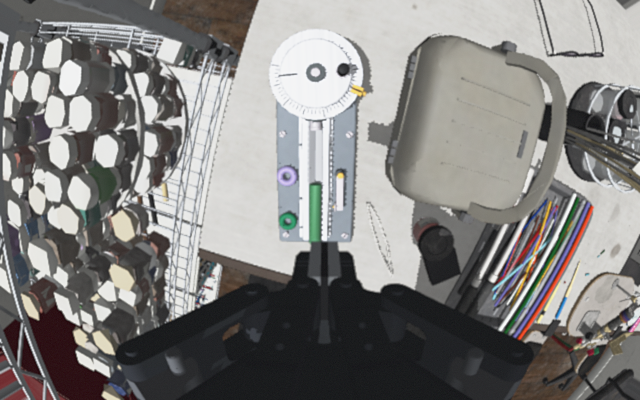

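The dial is at about (316,72), peg (344,70), brass (358,92), index line to the left (280,75), and rod (315,182)-(315,240). Zooming for accuracy.

Run:
```python
import cv2
a=cv2.imread("pics/w1.png"); b=cv2.resize(a[25:125,260:380],None,fx=6,fy=6,interpolation=cv2.INTER_CUBIC)
cv2.imwrite("pics/w1c.png",b)
```

```text
(no output)
```

View pics/w1c.png

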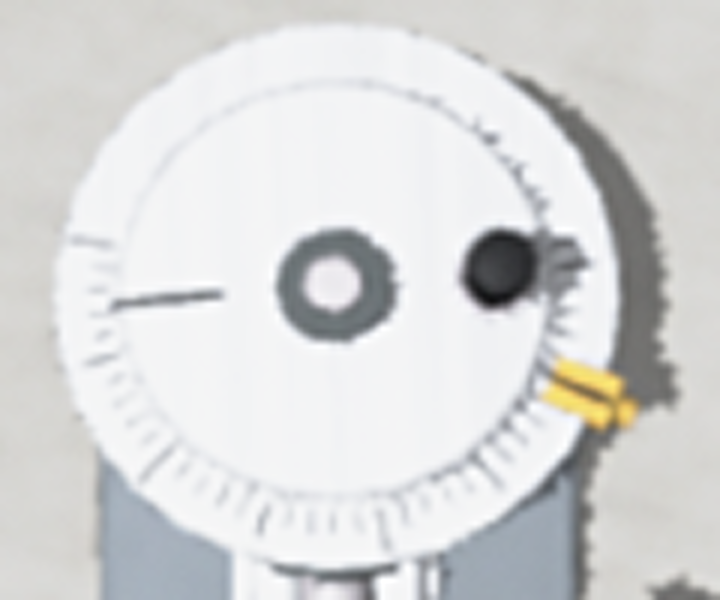

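Zoomed view (6x): cap (337,285), index line from (222,295) out to (113,302), peg top (500,265), marker line from (552,376) to (610,400).

Run:
```python
from h import *
import pickle
np.set_printoptions(precision=4,suppress=True)
m=pickle.load(open("w1.pkl","rb"))
f=lambda u,v,z:at("wrist",260+u/6-.42,25+v/6-.42,z,m)
P=dict(cap=f(337,285,.0645),pegtop=f(499,264,.086),mark=f(113,302,.058),mi=f(222,295,.058),mk=f(552,376,.053),mko=f(610,400,.053))
c=P['cap']
for k,v in P.items():
    d=(v-c)[:2]; print(k,v,np.linalg.norm(d),np.degrees(np.arctan2(d[1],d[0])))
g=lambda u,v,z:at("wrist",u,v,z,m)
rf,rn=g(315.5,182,.036),g(315.5,240,.036); print(rf,rn,np.linalg.norm(rf-rn),np.degrees(np.arctan2(*(rf-rn)[1::-1])))
s=g(317,122,.032);print('stop?',s)
```

```text
cap [0.5807 0.2535 0.0645] 0.0 0.0
pegtop [0.5899 0.2275 0.086 ] 0.027560189467385077 -70.554771021608
mark [0.5674 0.2924 0.058 ] 0.041130198783147845 108.83714385951737
mi [0.5738 0.2734 0.058 ] 0.021092699276773753 108.94986375537016
mk [0.5771 0.2113 0.053 ] 0.042361967951549485 -94.87580405998226
mko [0.5761 0.1997 0.053 ] 0.054006031393556066 -94.85236091758775
[0.4571 0.2178 0.036 ] [0.383  0.1962 0.036 ] 0.07718258827338112 16.268686251179624
stop? [0.5271 0.2367 0.032 ]
```

Both views agree: axis (0.581,0.2535), peg at −71°, and 156° to turn. Placing the fingertip 26 mm behind the peg, above it first.

```bash
python3 -m crank '[[1,45,11,0,-1],[1,89,22,20,-2],[1,89,22,65,-2],[1,89,22,110,-2],[1,89,22,150,-2]]'; python3 -m crank '[[1,0,0,20,0],[1,0,0,39,0],[1,0,0,39,0]]'
```

```text
t: 2.65
tool_pos: [0.566, 0.2159, 0.1089]
orientation: [[0.947, 0.321, -0.001], [0.321, -0.947, -0.001], [-0.001, 0.0, -1.0]]
contact_force: [-0.1, 1.4, -0.5]
finger_gap: -0.0
grasp_force: 0.0
t: 2.95
tool_pos: [0.5637, 0.2156, 0.0687]
orientation: [[0.947, 0.321, -0.007], [0.321, -0.947, -0.002], [-0.007, -0.0, -1.0]]
contact_force: [-0.1, 0.4, 0.1]
finger_gap: -0.0002
grasp_force: 0.0
```

```bash
python3 -m crank '[[1,3,0,0,0],[1,6,0,0,0],[1,8.5,0,0,0],[1,8.5,0,0,0]]'; python3 -m crank '[[1,2.6,1.4,0,-5],[1,5.4,2.6,0,-10],[1,8.2,3.5,0,-15],[1,11.1,4.2,0,-20],[1,14.1,4.6,0,-25]]'
python3 - <<'E'
from h import *
m=imaging.camera_model("wrist"); a=imaging.read_camera("wrist"); cv2.imwrite("pics/w2.png",a)
s=status.get_state(); print(s['tool_pos'],s['contact_force'])
R=s['orientation']; print(R.T@(s['tool_pos']-[.581,.2535,0]))
E
```

```text
t: 3.35
tool_pos: [0.575, 0.2205, 0.0737]
orientation: [[0.947, 0.321, 0.002], [0.321, -0.947, 0.001], [0.002, 0.0, -1.0]]
contact_force: [0.2, -0.1, 0.6]
finger_gap: -0.0003
grasp_force: 0.0
t: 3.85
tool_pos: [0.588, 0.22, 0.073]
orientation: [[0.72, 0.694, -0.002], [0.694, -0.72, -0.001], [-0.002, -0.0, -1.0]]
contact_force: [-4.0, -1.5, 3.1]
finger_gap: 0.0002
grasp_force: 2.2
[0.58846101 0.22017296 0.07296853] [-4.14215796 -1.72984623  3.19733668]
[-0.01794547  0.02911956 -0.07294364]
```

View pics/w2.png

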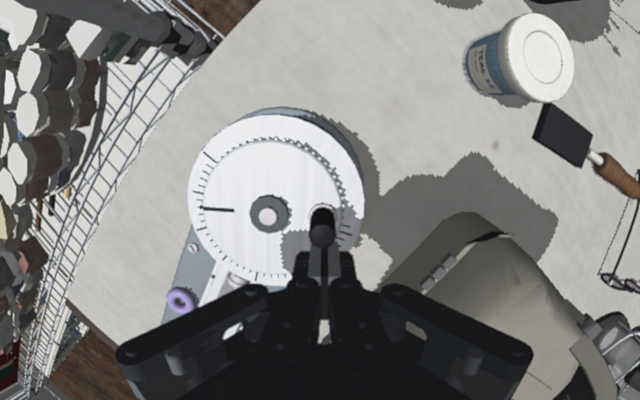

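Contact with the peg ahead of the finger at (322,228), about 4.5 N, and the dial is turning. Going on by 100°.

```bash
python3 -m crank '[[1,2.6,1.4,0,-5],[1,5.4,2.6,0,-10],[1,8.2,3.5,0,-15],[1,11.1,4.2,0,-20],[1,14.1,4.6,0,-25]]'
python3 -m crank '[[1,2.6,1.4,0,-5],[1,5.4,2.6,0,-10],[1,8.2,3.5,0,-15],[1,11.1,4.2,0,-20],[1,14.1,4.6,0,-25]]'
python3 - <<'E'
from h import *
s=status.get_state(); R=s['orientation']; print(R.T@(s['tool_pos']-[.581,.2535,0]))
E
```

```text
t: 4.4
tool_pos: [0.6019, 0.2259, 0.0729]
orientation: [[0.361, 0.933, -0.001], [0.933, -0.361, -0.002], [-0.002, 0.0, -1.0]]
contact_force: [-2.6, -4.8, 2.2]
finger_gap: -0.0002
grasp_force: 2.1
t: 4.9
tool_pos: [0.612, 0.237, 0.073]
orientation: [[-0.067, 0.998, 0.001], [0.998, 0.067, -0.003], [-0.003, 0.001, -1.0]]
contact_force: [-0.6, -5.2, 1.7]
finger_gap: 0.0001
grasp_force: 2.1
[-0.01878746  0.02988986 -0.07293006]
```

```bash
python3 -m crank '[[1,2.6,1.4,0,-5],[1,5.4,2.6,0,-10],[1,8.2,3.5,0,-15],[1,11.1,4.2,0,-20],[1,14.1,4.6,0,-25]]'
python3 -m crank '[[1,2.6,1.4,0,-5],[1,5.4,2.6,0,-10],[1,8.2,3.5,0,-15],[1,11.1,4.2,0,-20],[1,11.1,4.2,0,-20]]'
python3 - <<'E'
from h import *
import pickle
s=status.get_state(); R=s['orientation']; print(R.T@(s['tool_pos']-[.581,.2535,0]),np.degrees(np.arctan2(R[1,0],R[0,0])))
m=imaging.camera_model("wrist"); a=imaging.read_camera("wrist"); cv2.imwrite("pics/w3.png",a);pickle.dump(m,open("w3.pkl","wb"))
b=cv2.imread("pics/w3.png")
np.set_printoptions(precision=1,suppress=True)
for d in (0,90,180,270): print(proj("wrist",[.581+.045*np.cos(np.radians(d)),.2535+.045*np.sin(np.radians(d)),.058],m))
u,v=proj("wrist",[.581,.2535,.058],m); x0,y0=int(u)-70,int(v)-55;print(x0,y0)
cv2.imwrite("pics/w3c.png",cv2.resize(b[y0:y0+110,x0:x0+140],None,fx=5,fy=5,interpolation=cv2.INTER_CUBIC))
E
```

```text
t: 5.4
tool_pos: [0.6167, 0.2512, 0.0731]
orientation: [[-0.482, 0.876, 0.003], [0.876, 0.482, -0.003], [-0.004, 0.002, -1.0]]
contact_force: [1.0, -4.7, 1.2]
finger_gap: 0.0001
grasp_force: 2.3
t: 5.9
tool_pos: [0.6154, 0.264, 0.0731]
orientation: [[-0.751, 0.661, 0.005], [0.661, 0.751, -0.001], [-0.004, 0.002, -1.0]]
contact_force: [3.6, -2.1, -1.0]
finger_gap: -0.0004
grasp_force: 2.3
[-0.0191966   0.03083124 -0.07295051] 138.64435686880012
[323.1 267.6]
[330.9 158.2]
[211.7 152.7]
[217.  259.2]
198 157
```

View pics/w3c.png

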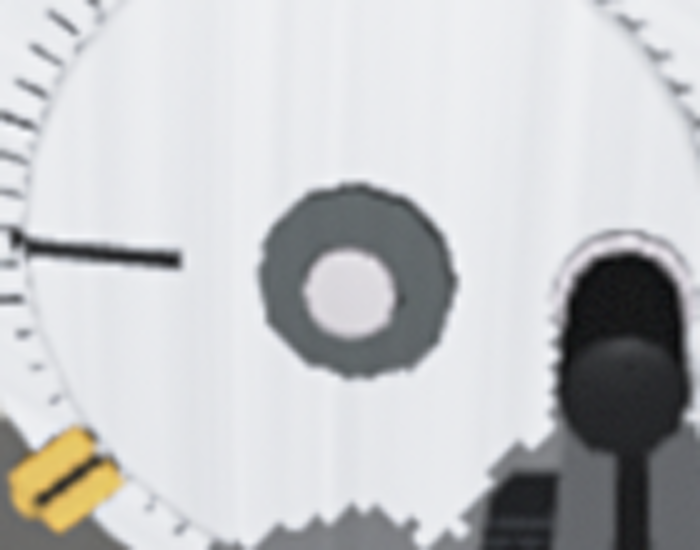

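Crop (5x, origin 198,157): index line (27,246)-(180,261), marker line (40,500)-(103,460), cap centre about (357,281), peg right. About 35° remain.

```bash
cat > ang.py <<'E'
from h import *
def ang(m,x0,y0,k,mo,mi,ko,ki,cap,zc=.0625):
    f=lambda p,z:at("wrist",x0+p[0]/k-.4,y0+p[1]/k-.4,z,m)[:2]
    MO,MI,KO,KI,C=f(mo,.058),f(mi,.058),f(ko,.053),f(ki,.053),f(cap,zc)
    A=lambda d:np.degrees(np.arctan2(d[1],d[0]))
    for c in (C,np.array([.581,.2535])):
        print('c',c,'mark',A(MO-c),np.linalg.norm(MO-c),'mk',A(KI-c),A(KO-c),np.linalg.norm(KI-c),'rem',A(KI-c)-A(MO-c))
    print('line dirs',A(MO-MI),A(KO-KI))
E
python3 - <<'E'
from ang import *
import pickle
ang(pickle.load(open("w3.pkl","rb")),198,157,5,(27,246),(180,261),(40,500),(103,460),(357,281))
E
```

```text
c [0.58053805 0.25540013] mark -134.73928385504584 0.039149587811440366 mk -94.0756088756565 -95.0603841399386 0.04404442474757031 rem 40.66367497938934
c [0.581  0.2535] mark -137.2408224189516 0.038161416246700296 mk -94.8848735688882 -95.73619777560015 0.04218613700977329 rem 42.35594885006341
line dirs -136.61630942776245 -98.98539190223542
```

```bash
python3 -m crank '[[1,2.6,1.4,0,-5],[1,5.4,2.6,0,-10],[1,8.2,3.5,0,-15],[1,11.1,4.2,0,-20],[1,14.1,4.6,0,-25]]'
python3 -m crank '[[1,2.6,1.4,0,-5],[1,4.8,2.3,0,-9],[1,4.8,2.3,0,-9]]'
python3 - <<'E'
from h import *
import pickle
s=status.get_state(); R=s['orientation']; print(R.T@(s['tool_pos']-[.581,.2535,0]),np.degrees(np.arctan2(R[1,0],R[0,0])))
m=imaging.camera_model("wrist"); a=imaging.read_camera("wrist"); cv2.imwrite("pics/w4.png",a);pickle.dump(m,open("w4.pkl","wb"))
u,v=proj("wrist",[.581,.2535,.058],m); x0,y0=int(u)-75,int(v)-55;print(x0,y0)
cv2.imwrite("pics/w4c.png",cv2.resize(a[y0:y0+110,x0:x0+150],None,fx=5,fy=5,interpolation=cv2.INTER_CUBIC))
E
```

```text
t: 6.45
tool_pos: [0.608, 0.2778, 0.0732]
orientation: [[-0.96, 0.279, 0.005], [0.279, 0.96, 0.002], [-0.005, 0.003, -1.0]]
contact_force: [4.9, 0.2, -1.0]
finger_gap: -0.0
grasp_force: 2.7
t: 6.75
tool_pos: [0.6034, 0.282, 0.0732]
orientation: [[-0.992, 0.128, 0.004], [0.128, 0.992, 0.002], [-0.004, 0.003, -1.0]]
contact_force: [5.8, 0.8, 0.1]
finger_gap: -0.0001
grasp_force: 2.4
[-0.01880794  0.03134603 -0.07299464] 172.64005761289994
192 158
```

View pics/w4c.png

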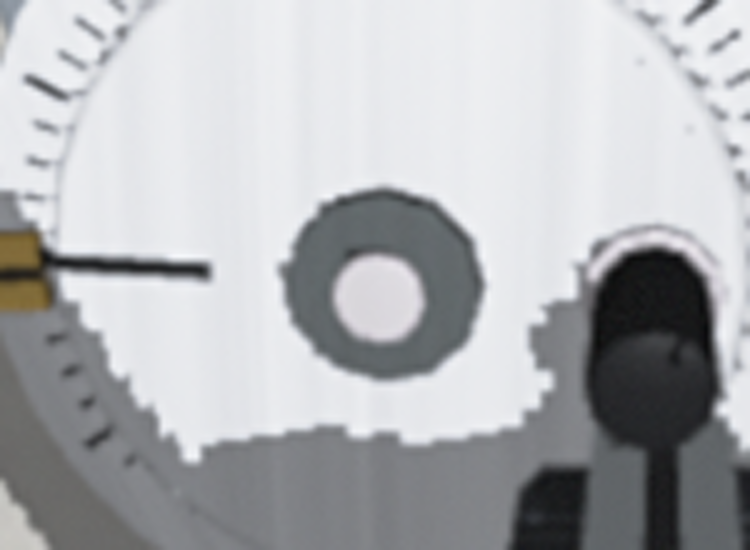

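Index line (52,262)-(208,271), marker line (0,274)-(42,271). Nearly there: the lines differ by about 9 crop px, less parallax.

Run:
```python
from ang import *
import pickle
m=pickle.load(open("w4.pkl","rb"))
ang(m,192,158,5,(52,262),(208,271),(0,274),(42,271),(383,285))
f=lambda p,z:at("wrist",192+p[0]/5-.4,158+p[1]/5-.4,z,m)[:2]
print(f((52,262),.058),f((42,271),.053))
```

```text
c [0.57991875 0.25477445] mark -98.55017574007026 0.039548568196361635 mk -94.65442508407597 -94.46117979704064 0.04322244309834581 rem 3.8957506559942914
c [0.581  0.2535] mark -100.42520057640282 0.038469635226629634 mk -96.26370470833973 -95.87562836053414 0.042056522822136615 rem 4.161495868063085
line dirs -100.19717560864386 -92.97952036463525
[0.57403885 0.21566542] [0.57641144 0.21169454]
```

```bash
python3 -m crank '[[1,0.8,0.4,0,-1.5],[1,1.6,0.9,0,-3],[1,1.6,0.9,0,-3],[1,1.6,0.9,0,-3]]'
python3 - <<'E'
from h import *
import pickle
s=status.get_state(); R=s['orientation']; print(R.T@(s['tool_pos']-[.581,.2535,0]),np.degrees(np.arctan2(R[1,0],R[0,0])))
m=imaging.camera_model("wrist"); a=imaging.read_camera("wrist"); cv2.imwrite("pics/w5.png",a);pickle.dump(m,open("w5.pkl","wb"))
u,v=proj("wrist",[.581,.2535,.058],m); x0,y0=int(u)-78,int(v)-40;print(x0,y0)
cv2.imwrite("pics/w5c.png",cv2.resize(a[y0:y0+70,x0:x0+110],None,fx=7,fy=7,interpolation=cv2.INTER_CUBIC))
E
```

```text
t: 7.2
tool_pos: [0.6018, 0.2831, 0.0731]
orientation: [[-0.997, 0.077, 0.003], [0.077, 0.997, 0.003], [-0.003, 0.003, -1.0]]
contact_force: [5.1, 2.0, -0.7]
finger_gap: 0.0002
grasp_force: 2.3
[-0.01868346  0.03137396 -0.07296998] 175.567434635634
189 174
```

View pics/w5c.png

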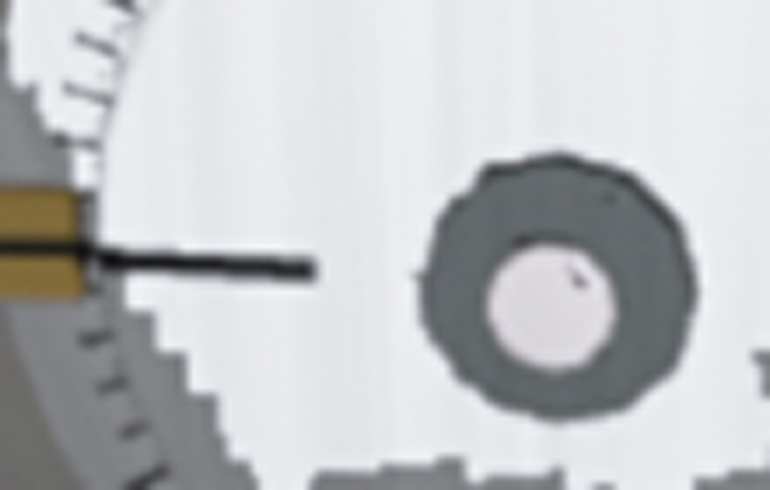

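Index line (103,259)-(312,269), marker line (0,245)-(92,252): they visually meet. I'll check with the parallax.

Run:
```python
from ang import *
import pickle
m=pickle.load(open("w5.pkl","rb"))
ang(m,189,174,7,(103,259),(312,269),(0,245),(85,251),(558,287))
# fisheye check: line visually through a known-radial model: project index & marker at same world angle
K=np.array([.581,.2535])
for dc in ([0,0],[-.001,.001],[-.001,-.001]):
  for a in (-95,-97):
    r=np.radians(a); e=np.array([np.cos(r),np.sin(r)]); c=K+dc
    print(dc,a,[((proj("wrist",[*(c+q*e),z],m)-[189,174]+.4)*7).round(1) for q,z in((.021,.058),(.041,.058),(.041,.053),(.052,.053))])
```

```text
c [0.57976137 0.25482201] mark -95.1271119670121 0.038822852241530176 mk -93.65622433326888 -94.31829445306448 0.04255692748162678 rem 1.4708876337432173
c [0.581  0.2535] mark -97.18523020385686 0.03764110409917302 mk -95.48667968370601 -95.8690936243038 0.041337688890852764 rem 1.698550520150846
line dirs -96.70347913705429 -97.84941995155117
[0, 0] -95 [array([296.3, 279.4]), array([ 67.5, 274.9]), array([ 89.1, 255. ]), array([-26.8, 252.8])]
[0, 0] -97 [array([295.6, 270.7]), array([ 65.7, 258.3]), array([ 87.5, 238.8]), array([-29.1, 232.6])]
[-0.001, 0.001] -95 [array([305.9, 266.7]), array([ 76. , 262.6]), array([ 97.5, 242.9]), array([-18.9, 240.9])]
[-0.001, 0.001] -97 [array([305.3, 258. ]), array([ 74.3, 245.9]), array([ 95.9, 226.6]), array([-21.2, 220.5])]
[-0.001, -0.001] -95 [array([282.4, 268.4]), array([ 54.3, 264.2]), array([ 76.2, 244.5]), array([-39.2, 242.5])]
[-0.001, -0.001] -97 [array([281.8, 259.7]), array([ 52.5, 247.6]), array([ 74.6, 228.3]), array([-41.5, 222.2])]
```

Heights considered, about 1.5° remain. Push 1° more, back off, rise, and turn to view straight from above.

```bash
python3 -m crank '[[1,0.5,0.3,0,-1],[1,0.5,0.3,0,-1],[1,0.5,0.3,0,-1]]'
python3 -m crank '[[1,-4,0,0,0],[1,-10,0,0,0],[1,-12,0,-30,0],[1,-12,0,-75,0],[1,-12,0,-120,0]]'
```

```text
t: 7.55
tool_pos: [0.6014, 0.2835, 0.0731]
orientation: [[-0.998, 0.06, 0.004], [0.06, 0.998, 0.003], [-0.003, 0.003, -1.0]]
contact_force: [5.0, 3.4, -1.1]
finger_gap: 0.0002
grasp_force: 2.4
t: 8.05
tool_pos: [0.6111, 0.2812, 0.1918]
orientation: [[-0.998, 0.058, -0.005], [0.058, 0.998, -0.001], [0.005, -0.002, -1.0]]
contact_force: [0.3, 0.7, 0.8]
finger_gap: 0.0
grasp_force: 0.0
```

```bash
python3 -m crank '[[1,15,10,-5,8.5],[1,30,20,-10,17],[1,45,30,-10,25.5],[1,60,40,-10,34],[1,75,50,-10,42.5]]'
```

```text
t: 8.55
tool_pos: [0.5391, 0.336, 0.2019]
orientation: [[-0.692, 0.722, -0.002], [0.722, 0.692, -0.001], [0.001, -0.002, -1.0]]
contact_force: [0.4, 0.2, 0.2]
finger_gap: -0.0
grasp_force: 0.0
```

```bash
python3 -m crank '[[1,-20,-30,0,8],[1,-40,-60,0,16],[1,-60,-95,0,24],[1,-67,-108,0,32],[1,-67,-108,0,40]]'; python3 -m crank '[[1,0,0,0,8],[1,0,0,0,16],[1,0,0,0,24],[1,0,0,0,32],[1,0,0,0,40]]'; python3 -m crank '[[1,0,0,0,8],[1,0,0,0,16],[1,0,0,0,24],[1,0,0,0,32],[1,0,0,0,39]]'
python3 -m crank '[[1,0,0,0,0],[1,0,0,0,0]]'
python3 - <<'E'
from h import *
import pickle
m=imaging.camera_model("wrist"); a=imaging.read_camera("wrist"); cv2.imwrite("pics/w6.png",a);pickle.dump(m,open("w6.pkl","wb"))
s=status.get_state(); print(s['tool_pos'],m['xyz'],s['joints'])
for p in([.581,.2535,.0625],[.577,.2125,.053],[.383,.196,.036],[.46,.218,.036],[.528,.238,.035]): print(proj("wrist",p,m))
E
```

```text
t: 9.05
tool_pos: [0.5086, 0.2101, 0.2023]
orientation: [[-0.064, 0.998, -0.002], [0.998, 0.064, -0.001], [-0.001, -0.002, -1.0]]
contact_force: [0.6, -0.0, 0.4]
finger_gap: 0.0001
grasp_force: 0.0
t: 9.55
tool_pos: [0.509, 0.2123, 0.202]
orientation: [[0.59, 0.807, -0.002], [0.807, -0.59, -0.0], [-0.001, -0.001, -1.0]]
contact_force: [-1.3, 0.8, -0.3]
finger_gap: 0.0001
grasp_force: 0.0
t: 10.05
tool_pos: [0.509, 0.2123, 0.202]
orientation: [[0.967, 0.256, -0.002], [0.256, -0.967, -0.0], [-0.002, -0.0, -1.0]]
contact_force: [-0.0, 0.2, 0.1]
finger_gap: 0.0
grasp_force: 0.0
t: 10.25
tool_pos: [0.5092, 0.2124, 0.202]
orientation: [[0.964, 0.265, -0.001], [0.265, -0.964, -0.0], [-0.001, -0.0, -1.0]]
contact_force: [0.1, -0.3, 0.3]
finger_gap: 0.0001
grasp_force: 0.0
[0.50928475 0.21236517 0.20209773] [0.58090181 0.23164832 0.34453758] [2.92302619e-01 9.92586995e-02 1.41538783e+00 8.66659613e-06
 1.62780995e+00 1.59546623e+00]
[300.49688115 101.72388819]
[342.66447104 117.46597761]
[308.62916046 286.2394065 ]
[306.34948654 223.02329163]
[304.03559404 157.0014103 ]
```

Run:
```python
import cv2,numpy as np
a=cv2.imread("pics/w6.png"); r=lambda b,k:cv2.resize(b,None,fx=k,fy=k,interpolation=cv2.INTER_CUBIC)
A=r(a[85:130,285:360],8); B=r(np.ascontiguousarray(a[135:255,280:330].transpose(1,0,2)),4.5)
C=np.zeros((360+B.shape[0],600,3),np.uint8); C[:360]=A; C[360:,:B.shape[1]]=B; cv2.imwrite("pics/w6c.png",C)
```

```text
(no output)
```

View pics/w6c.png

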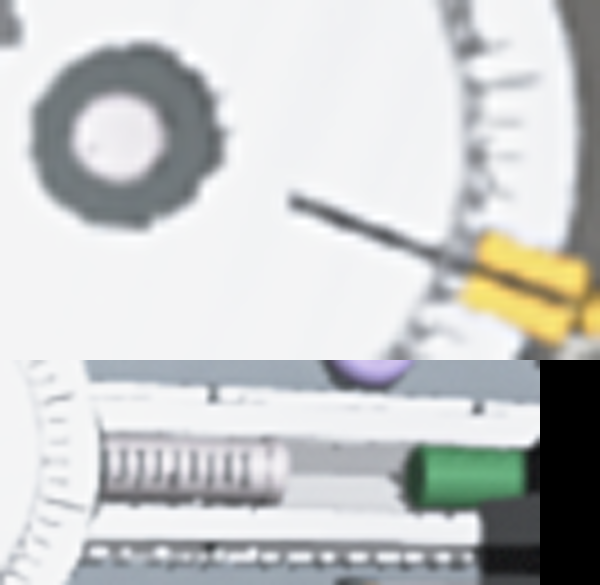

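Index line (292,200)-(440,260), marker line (470,270)-(578,303), cap (127,135). Lower strip: stop face at x≈287 (row 199), rod's far face at x≈405–425 (row 227).

Run:
```python
from ang import *
import pickle
m=pickle.load(open("w6.pkl","rb"))
ang(m,285,85,8,(440,260),(292,200),(578,303),(470,270),(127,135))
f=lambda u,v,z:at("wrist",u,v,z,m)
st=f(304.5,198.6,.036); ro=f(305,135+418/4.5,.036); print(st,ro,np.linalg.norm(st-ro))
e=np.array([np.cos(np.radians(15.4)),np.sin(np.radians(15.4)),0]); C=np.array([.5805,.254,0])
print('jig x of stop, rod far',(st-C)@e+.1,(ro-C)@e+.1)
```

```text
c [0.58121455 0.25357778] mark -96.89791096278942 0.03823054947527026 mk -96.58754004982748 -95.24393441851286 0.04219870357782098 rem 0.3103709129619432
c [0.581  0.2535] mark -96.59187955572608 0.03812810847476059 mk -96.30960830458832 -95.02991599198036 0.04209731866628857 rem 0.2822712511377574
line dirs -96.77912788583151 -90.95799496187695
[0.48591921 0.22660642 0.036     ] [0.45415702 0.21802015 0.036     ] 0.03290229243877502
jig x of stop, rod far 0.0015405590400843633 -0.03136136041236659
```

Close; I'll refine by unwrapping the picture in polar form about the axis (numeric only).

```bash
cat > pol.py <<'E'
from h import *
import pickle
from scipy.ndimage import map_coordinates
def prof(im,m,c,rs,z,a0=-112,a1=-82):
    A=np.arange(a0,a1,.1); out=[]
    g=im.astype(float)[:,:,2]
    for r in rs:
        uv=np.array([proj("wrist",[c[0]+r*np.cos(t),c[1]+r*np.sin(t),z],m) for t in np.radians(A)])
        out.append(map_coordinates(g,[uv[:,1],uv[:,0]],order=1))
    return A,np.array(out)
def loc(A,p,w=2.5):
    i=p.argmin(); s=abs(A-A[i])<w; q=np.clip(np.percentile(p[s],80)-p[s],0,None); return (A[s]*q).sum()/q.sum()
def run(n,c=(.581,.2535)):
    m=pickle.load(open(n+".pkl","rb")); im=cv2.imread(f"pics/{n}.png")
    A,P=prof(im,m,c,np.arange(.024,.037,.001),.058)
    i0=[loc(A,p) for p in P]
    a=np.median(i0); A,Q=prof(im,m,c,np.arange(.044,.052,.001),.053,-100,-90)
    print(n,c,'idx',np.round(i0,1),'mk',np.round([loc(A,p) for p in Q],1))
if __name__=="__main__":
    for c in((.581,.2535),(.5812,.2536),(.580,.2545)):
        for n in("w6","w5","w1"): run(n,c)
E
python3 pol.py
```

```text
w6 (0.581, 0.2535) idx [-96.2 -96.4 -96.5 -96.4 -96.3 -96.3 -96.3 -96.2 -96.3 -96.2 -96.2 -96.2
 -96.2] mk [-95.6 -95.6 -95.6 -95.5 -95.6 -95.6 -95.4 -95.4]
w5 (0.581, 0.2535) idx [-97.5 -97.3 -97.2 -97.3 -97.4 -97.3 -97.2 -97.2 -97.3 -97.3 -97.2 -97.1
 -96.9] mk [-95.9 -95.9 -95.8 -95.8 -95.8 -95.7 -95.8 -95.8]
w1 (0.581, 0.2535) idx [ -82.8  -82.7  -82.7  -82.7  -82.5  -82.4  -82.5  -82.7  -82.7  -82.7
  -82.5 -108.  -107.8] mk [-95.5 -95.5 -95.6 -95.6 -95.6 -95.5 -95.5 -95.5]
w6 (0.5812, 0.2536) idx [-96.7 -96.8 -96.9 -96.8 -96.7 -96.7 -96.6 -96.5 -96.6 -96.5 -96.5 -96.5
 -96.5] mk [-95.8 -95.8 -95.8 -95.7 -95.8 -95.8 -95.6 -95.6]
w5 (0.5812, 0.2536) idx [-97.9 -97.8 -97.6 -97.7 -97.8 -97.7 -97.5 -97.5 -97.7 -97.6 -97.5 -97.4
 -97.3] mk [-96.1 -96.1 -96.1 -96.  -96.  -96.  -96.  -96. ]
w1 (0.5812, 0.2536) idx [ -82.5  -82.6  -82.7  -82.7  -82.7  -82.6  -82.5  -82.6  -82.7  -82.8
  -82.6 -108.3 -108. ] mk [-95.7 -95.7 -95.8 -95.8 -95.8 -95.7 -95.7 -95.7]
w6 (0.58, 0.2545) idx [-93.6 -93.7 -94.  -94.1 -94.1 -94.1 -94.2 -94.2 -94.2 -94.4 -94.3 -94.4
 -94.5] mk [-94.2 -94.2 -94.2 -94.3 -94.2 -94.3 -94.3 -94.2]
w5 (0.58, 0.2545) idx [-94.8 -94.9 -94.9 -94.8 -95.  -95.1 -95.1 -95.1 -95.2 -95.4 -95.4 -95.3
 -95.3] mk [-94.4 -94.5 -94.5 -94.5 -94.5 -94.5 -94.5 -94.5]
w1 (0.58, 0.2545) idx [-111.4 -111.3  -82.7  -82.7  -82.7  -82.8  -83.   -82.5  -82.4  -82.6
  -82.7 -106.1 -106.1] mk [-94.  -94.1 -94.2 -94.3 -94.3 -94.3 -94.2 -94.3]
```

The index is within ~0.7° (0.15 mm of pin travel) of the marker, so the dial is set. Now to the rod: the gap is about 33 mm, the near end at about (0.381,0.196), and the push direction about 16°.

```bash
python3 -m crank '[[1,-45,-4,0,0],[1,-90,-8,0,0],[1,-135,-13,10,-0.8],[1,-160,-17,50,-0.8],[1,-160,-17,95,-0.8]]';python3 -m crank '[[1,0,0,30,0],[1,0,0,55,0],[1,0,0,55,0],[1,0,0,55,0],[1,0,0,55,0]]'
```

```text
t: 10.8
tool_pos: [0.3495, 0.1872, 0.1083]
orientation: [[0.96, 0.279, 0.005], [0.279, -0.96, 0.002], [0.006, -0.001, -1.0]]
contact_force: [1.5, 0.4, -1.1]
finger_gap: -0.0001
grasp_force: 0.0
t: 11.3
tool_pos: [0.352, 0.1873, 0.0542]
orientation: [[0.961, 0.277, 0.003], [0.277, -0.961, 0.001], [0.003, -0.0, -1.0]]
contact_force: [-0.4, -0.2, -0.2]
finger_gap: -0.0001
grasp_force: 0.0
```

```bash
python3 -m crank '[[1,0,0,10,0],[1,0,0,18,0],[1,0,0,21,0],[1,0,0,21,0],[1,0,0,21,0]]';python3 -m crank '[[1,3,0,0,0],[1,6,0,0,0],[1,9,0,0,0],[1,11,0,0,0],[1,12.5,0,0,0]]';python3 -m crank '[[1,1.5,0,0,0],[1,3,0,0,0],[1,4.5,0,0,0],[1,6,0,0,0],[1,7.5,0,0,0]]';python3 -m crank '[[1,1.5,0,0,0],[1,3,0,0,0],[1,4.5,0,0,0],[1,6,0,0,0],[1,7.5,0,0,0]]'
python3 - <<'E'
from h import *
m=imaging.camera_model("wrist"); a=imaging.read_camera("wrist"); cv2.imwrite("pics/w7.png",a)
import pickle; pickle.dump(m,open("w7.pkl","wb"))
e=np.array([.9605,.278,0]); C=np.array([.581,.2535,0]); K=a.astype(int)
# profile along the groove axis: green mask and brightness
for x in np.arange(-.09,.03,.002):
    p=C+(x-.1)*e; p[2]=.039; u,v=proj("wrist",p,m); b,g,r=K[int(round(v)),int(round(u))]; print(round(x,3),(int(u),int(v)),b,g,r,end=' | ')
E
```

```text
t: 11.8
tool_pos: [0.3506, 0.1868, 0.0312]
orientation: [[0.961, 0.276, -0.0], [0.276, -0.961, -0.0], [-0.0, 0.0, -1.0]]
contact_force: [0.4, -0.3, -0.5]
finger_gap: -0.0
grasp_force: 0.0
t: 12.3
tool_pos: [0.3629, 0.1903, 0.0313]
orientation: [[0.961, 0.276, 0.0], [0.276, -0.961, -0.0], [0.0, 0.0, -1.0]]
contact_force: [-1.2, -0.5, 0.0]
finger_gap: -0.0004
grasp_force: 0.0
t: 12.8
tool_pos: [0.3698, 0.1923, 0.0312]
orientation: [[0.961, 0.276, -0.0], [0.276, -0.961, -0.0], [-0.0, 0.0, -1.0]]
contact_force: [0.0, -0.1, 0.4]
finger_gap: 0.0001
grasp_force: 0.2
t: 13.3
tool_pos: [0.3772, 0.1944, 0.0313]
orientation: [[0.961, 0.276, 0.0], [0.276, -0.961, -0.0], [-0.0, 0.0, -1.0]]
contact_force: [0.1, -0.1, 0.3]
finger_gap: -0.0002
grasp_force: 0.1
-0.09 (322, 221) 112 159 91 | -0.088 (322, 217) 114 162 92 | -0.086 (322, 213) 113 160 91 | -0.084 (322, 209) 114 160 91 | -0.082 (322, 205) 113 161 91 | -0.08 (322, 201) 114 161 91 | -0.078 (322, 197) 116 162 93 | -0.076 (322, 192) 116 161 94 | -0.074 (322, 188) 115 161 92 | -0.072 (322, 184) 114 161 92 | -0.07 (322, 180) 115 163 93 | -0.068 
[... 761 characters left out ...]
24 | -0.018 (322, 62) 229 226 224 | -0.016 (322, 57) 231 228 226 | -0.014 (322, 53) 231 228 226 | -0.012 (322, 48) 231 228 226 | -0.01 (322, 44) 231 227 226 | -0.008 (322, 40) 231 227 226 | -0.006 (322, 35) 231 227 226 | -0.004 (322, 31) 230 227 225 | -0.002 (322, 27) 230 227 225 | 0.0 (322, 22) 96 93 95 | 0.002 (322, 18) 79 77 78 | 0.004 (322, 14) 235 230 232 | 0.006 (322, 10) 224 219 221 | 0.008 (322, 6) 233 228 231 | 0.01 (322, 2) 233 228 231 | 0.012 (322, -2) 29 26 26 | 0.014 (322, -6) 26 25 24 | 0.016 (322, -10) 29 27 27 | 0.018 (322, -13) 30 30 29 | 0.02 (322, -17) 27 25 24 | 0.022 (322, -21) 29 29 26 | 0.024 (322, -25) 29 27 28 | 0.026 (322, -29) 27 28 27 | 0.028 (322, -32) 27 26 23 |
```

The rod slides with the finger at no measurable force; about 23 mm are left. On for 18, then creep.

```bash
python3 -m crank '[[1,1.5,0,0,0],[1,3,0,0,0],[1,4.5,0,0,0],[1,6,0,0,0],[1,7.5,0,0,0]]';python3 -m crank '[[1,1.5,0,0,0],[1,3,0,0,0],[1,4.5,0,0,0],[1,6,0,0,0],[1,7.5,0,0,0]]';python3 -m crank '[[1,1,0,0,0],[1,2,0,0,0],[1,3,0,0,0],[1,3,0,0,0],[1,3,0,0,0]]'
cat > gap.py <<'E'
from h import *
import sys
m=imaging.camera_model("wrist"); a=imaging.read_camera("wrist"); cv2.imwrite("pics/%s.png"%sys.argv[1],a)
s=status.get_state()
e=np.array([.9605,.278,0]); C=np.array([.581,.2535,0])
print('tcp jig x',(s['tool_pos']-C)@e+.1,s['contact_force'].round(2))
for x in np.arange(-.014,.012,.001):
    p=C+(x-.1)*e; p[2]=.039; u,v=proj("wrist",p,m); 
    if v>=0: print(round(x,3),int(v),a[int(round(v)),int(round(u))],end=' | ')
E
python3 gap.py w8
```

```text
t: 13.85
tool_pos: [0.3844, 0.1965, 0.0313]
orientation: [[0.961, 0.276, 0.0], [0.276, -0.961, -0.0], [0.0, 0.0, -1.0]]
contact_force: [-0.3, 0.2, 0.3]
finger_gap: -0.0001
grasp_force: 0.1
t: 14.35
tool_pos: [0.3915, 0.1986, 0.0313]
orientation: [[0.961, 0.276, 0.0], [0.276, -0.961, -0.0], [-0.0, 0.0, -1.0]]
contact_force: [-0.7, -0.7, -0.3]
finger_gap: 0.0003
grasp_force: 0.1
t: 14.85
tool_pos: [0.3944, 0.1994, 0.0313]
orientation: [[0.961, 0.276, 0.0], [0.276, -0.961, 0.0], [0.0, 0.0, -1.0]]
contact_force: [1.2, -1.1, -1.0]
finger_gap: -0.0002
grasp_force: 0.0
tcp jig x -0.09429083330034099 [-0.28 -0.42 -0.24]
-0.014 94 [125 171 101] | -0.013 91 [125 171 102] | -0.012 89 [125 172 102] | -0.011 87 [124 172 102] | -0.01 84 [129 177 105] | -0.009 82 [129 178 105] | -0.008 80 [131 178 107] | -0.007 78 [130 178 106] | -0.006 75 [129 177 105] | -0.005 73 [130 179 106] | -0.004 71 [104 137  88] | -0.003 68 [215 207 206] | -0.002 66 [234 230 228] | -0.001 64 [235 231 230] | -0.0 62 [198 192 190] | 0.001 59 [93 89 91] | 0.002 57 [106 101 102] | 0.003 55 [226 221 224] | 0.004 53 [235 231 233] | 0.005 51 [235 231 233] | 0.006 48 [224 218 221] | 0.007 46 [228 223 226] | 0.008 44 [233 228 231] | 0.009 42 [233 228 231] | 0.01 40 [233 229 231] | 0.011 37 [235 230 233] |
```

```bash
python3 -m crank '[[1,0.6,0,0,0],[1,1.2,0,0,0],[1,1.8,0,0,0],[1,2.4,0,0,0],[1,3,0,0,0]]';python3 -m crank '[[1,0.3,0,0,0],[1,0.6,0,0,0],[1,0.9,0,0,0],[1,0.9,0,0,0],[1,0.9,0,0,0]]'; python3 gap.py w9
```

```text
t: 15.4
tool_pos: [0.3973, 0.2002, 0.0313]
orientation: [[0.961, 0.276, 0.0], [0.276, -0.961, -0.0], [-0.0, 0.0, -1.0]]
contact_force: [-1.2, -0.8, -0.1]
finger_gap: -0.0001
grasp_force: 0.2
t: 15.9
tool_pos: [0.3981, 0.2004, 0.0313]
orientation: [[0.961, 0.276, 0.0], [0.276, -0.961, -0.0], [0.0, 0.0, -1.0]]
contact_force: [0.7, 0.1, -0.8]
finger_gap: -0.0001
grasp_force: 0.0
tcp jig x -0.09037692793598046 [ 0.07 -0.63 -0.15]
-0.014 102 [123 171 102] | -0.013 100 [124 171 101] | -0.012 98 [128 176 105] | -0.011 96 [128 175 104] | -0.01 93 [129 177 106] | -0.009 91 [128 177 105] | -0.008 89 [129 178 106] | -0.007 86 [129 177 106] | -0.006 84 [129 177 105] | -0.005 82 [130 178 107] | -0.004 80 [130 179 107] | -0.003 77 [130 178 106] | -0.002 75 [130 179 107] | -0.001 73 [129 178 106] | -0.0 70 [107 136  92] | 0.001 68 [101  95  98] | 0.002 66 [137 132 135] | 0.003 64 [234 230 232] | 0.004 61 [235 231 233] | 0.005 59 [236 231 233] | 0.006 57 [223 218 220] | 0.007 55 [232 228 231] | 0.008 52 [233 229 231] | 0.009 50 [233 229 231] | 0.01 48 [234 229 231] | 0.011 46 [234 229 231] |
```

```bash
python3 -m crank '[[1,0.3,0,0,0],[1,0.6,0,0,0],[1,0.9,0,0,0],[1,1.2,0,0,0],[1,1.2,0,0,0]]' | egrep 'pos|force'; python3 -m crank '[[1,0.2,0,0,0],[1,0.4,0,0,0],[1,0.4,0,0,0]]'| egrep 'pos|force'; python3 gap.py w10
```

```text
tool_pos: [0.3993, 0.2008, 0.0313]
contact_force: [0.3, -0.3, 0.0]
grasp_force: 0.1
tool_pos: [0.3996, 0.2009, 0.0313]
contact_force: [0.0, -0.1, 0.7]
grasp_force: 0.1
tcp jig x -0.0888325782768018 [-0.76  0.18 -0.5 ]
-0.014 106 [124 172 101] | -0.013 104 [126 176 104] | -0.012 101 [128 175 105] | -0.011 99 [129 177 106] | -0.01 97 [127 175 105] | -0.009 95 [128 176 105] | -0.008 92 [129 177 106] | -0.007 90 [128 177 105] | -0.006 88 [129 178 105] | -0.005 85 [129 178 105] | -0.004 83 [129 177 105] | -0.003 81 [130 178 106] | -0.002 79 [129 178 106] | -0.001 76 [131 179 107] | -0.0 74 [130 178 106] | 0.001 72 [114 160  93] | 0.002 69 [108 108 105] | 0.003 67 [230 225 229] | 0.004 65 [236 231 233] | 0.005 63 [236 231 234] | 0.006 60 [225 219 222] | 0.007 58 [232 228 230] | 0.008 56 [233 229 232] | 0.009 54 [233 228 231] | 0.01 52 [233 229 231] | 0.011 49 [234 229 233] |
```

```bash
for i in 1; do :; done; python3 -m crank '[[1,0.2,0,0,0],[1,0.4,0,0,0],[1,0.4,0,0,0]]' | egrep 'pos|force'; python3 -m crank '[[1,0.2,0,0,0],[1,0.3,0,0,0],[1,0.3,0,0,0]]'| egrep 'pos|force'; python3 -m crank '[[1,0.2,0,0,0],[1,0.3,0,0,0],[1,0.3,0,0,0]]'| egrep 'pos|force'; python3 gap.py w11
```

```text
tool_pos: [0.4, 0.201, 0.0313]
contact_force: [-0.3, -0.6, -0.1]
grasp_force: 0.1
tool_pos: [0.4001, 0.201, 0.0313]
contact_force: [-0.9, -0.7, 0.2]
grasp_force: 0.5
tool_pos: [0.4002, 0.201, 0.0312]
contact_force: [-2.6, -0.7, 2.4]
grasp_force: 1.4
tcp jig x -0.08827851652046598 [-2.78 -1.13  3.06]
-0.014 107 [123 171 100] | -0.013 105 [124 171 101] | -0.012 103 [123 171 100] | -0.011 100 [124 171 101] | -0.01 98 [128 175 105] | -0.009 96 [128 176 105] | -0.008 94 [129 176 105] | -0.007 91 [128 177 106] | -0.006 89 [129 176 105] | -0.005 87 [130 177 105] | -0.004 84 [129 177 106] | -0.003 82 [130 178 107] | -0.002 80 [130 178 106] | -0.001 78 [129 177 106] | -0.0 75 [131 179 107] | 0.001 73 [123 172 101] | 0.002 71 [120 137 112] | 0.003 68 [234 228 232] | 0.004 66 [235 231 233] | 0.005 64 [236 232 234] | 0.006 62 [221 216 218] | 0.007 59 [232 227 230] | 0.008 57 [233 229 232] | 0.009 55 [233 229 231] | 0.01 53 [234 229 232] | 0.011 50 [234 229 232] |
```

The advance has stopped with about 3 N of push: the rod is against the pin. Back off and rise, then check the dial numerically.

```bash
python3 -m crank '[[1,-0.5,0,0,0],[1,-1.5,0,0,0],[1,-5,0,0,0],[1,-12,0,0,0],[1,-25,0,0,0]]' | egrep 'pos|force'; python3 -m crank '[[1,-5,0,-30,0],[1,-5,0,-75,0],[1,-5,0,-120,0],[1,-5,0,-150,0],[1,-5,0,-170,0]]'| egrep 'pos|force'; python3 -m crank '[[1,40,4,0,0],[1,80,8,0,0],[1,120,12,0,0],[1,137,15,0,0],[1,137,15,0,0]]'| egrep 'pos|force'; python3 -m crank '[[1,0,0,0,0],[1,0,0,0,0]]'| egrep 'pos|force'
python3 - <<'E'
from h import *
import pickle,pol
m=imaging.camera_model("wrist"); a=imaging.read_camera("wrist"); cv2.imwrite("pics/w12.png",a);pickle.dump(m,open("w12.pkl","wb"))
pol.run("w12")
e=np.array([.9605,.278,0]); C=np.array([.581,.2535,0])
for x in np.arange(-.006,.01,.0007):
    p=C+(x-.1)*e; p[2]=.037; u,v=proj("wrist",p,m); print(round(x,4),int(v),a[int(round(v)),int(round(u))],end=' | ')
E
```

```text
tool_pos: [0.3764, 0.1942, 0.0314]
contact_force: [-0.0, -0.3, 0.0]
grasp_force: 0.0
tool_pos: [0.3717, 0.193, 0.2045]
contact_force: [-0.3, -0.1, 0.8]
grasp_force: 0.0
tool_pos: [0.5083, 0.216, 0.2002]
contact_force: [-0.6, -0.9, -0.4]
grasp_force: 0.0
tool_pos: [0.5062, 0.2162, 0.2015]
contact_force: [1.0, 0.3, -0.3]
grasp_force: 0.0
w12 (0.581, 0.2535) idx [-96.5 -96.6 -96.3 -96.2 -96.3 -96.3 -96.2 -96.2 -96.2 -96.2 -96.2 -96.
 -96.1] mk [-95.6 -95.5 -95.4 -95.5 -95.4 -95.4 -95.5 -95.5]
-0.006 203 [131 178 109] | -0.0053 203 [131 178 109] | -0.0046 202 [131 178 109] | -0.0039 201 [132 179 109] | -0.0032 201 [133 181 111] | -0.0025 200 [133 181 111] | -0.0018 199 [131 179 109] | -0.0011 199 [132 180 110] | -0.0004 198 [132 180 110] | 0.0003 198 [133 175 112] | 0.001 197 [162 179 152] | 0.0017 196 [162 179 152] | 0.0024 196 [224 220 221] | 0.0031 195 [236 230 234] | 0.0038 194 [236 230 234] | 0.0045 194 [228 223 226] | 0.0052 193 [219 215 217] | 0.0059 192 [219 215 217] | 0.0066 192 [229 224 227] | 0.0073 191 [229 224 227] | 0.008 190 [232 227 230] | 0.0087 190 [231 227 230] | 0.0094 189 [231 227 230] |
```

The dial reads as before (index −96.2°, marker −95.5°), the rod meets the pin without a gap, and nothing is being touched.

```bash
python3 -c "
from rig import job
print(job.hand_in())"
```

```text
the job is handed in; nothing more can be done
None
```

The job is handed in: the dial line sits about 0.7° short of the marker line (roughly 0.15 mm of pin travel), the rod was pushed against the stop pin at about 3 N with no measured shift of the dial or marker, and I did not separately check the loose items after the last move.

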